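# Knock a round casting out of its mould

## Task

Press the knockout lever of the mould that holds the round casting all the way down, so that its rod pushes the casting up out of the pocket. Then take the raised casting and set it down gently in the shallow dark grey tray, the same way up.

Things in the scene. Friction and masses are not known exactly. Their poses are not given: they have to be found in the camera images.
- mould: Ejector stand with the round pocket, fixed: green frame 120 x 120 mm, white mould block, flat top face 124 mm up (not the one with a square pocket). Origin: centre of underside on the bench, z up, lever to its -x. Pocket on the z axis: 53 mm wide, 32 deep. Lever fully down drives the 20 mm rod up 30 mm and the casting 27 mm, 5 mm still in the pocket. The stiff lever stays where left.
- mould_paddle (a point): Top centre of the black paddle (50 x 50 x 8 mm) on the end of that stand's lever. At rest 169 mm out from the stand's z axis, on its -x side, 114 mm above the bench, sloping 17 degrees down towards the mould. Pressed from above with 5 to 12 N it swings down to a fixed stop: 36 mm above the bench, 179 mm out, sloping 17 degrees the other way.
- rosette_center (a point): Centre (half-way up) of the round casting: brick-red hard resin, about 80 g, 50 mm diameter, 30 mm tall, straight-sided for the lower 24 mm, then a step in to a boss 32 to 38 mm wide. z: its axis, boss up. At the start sunk in the round pocket, top 2 mm below the mould's face, nothing to grip, centre 107 mm above the bench; once knocked up, 134 mm, 25 mm proud.
- tray_in (a point): Centre of the inner floor of the shallow dark grey tray, fixed to the bench: outside 200 (x) x 150 (y) x 18 mm high, walls and floor 4 mm thick, x and y along its sides. It is empty at the start.

How it is judged:
By the outcome, as a careful person would: the job done as asked, in the order asked, and still so for the second after the job is handed in, with the robot touching nothing.
It also fails if it takes over 48 s, if anything falls off the work surface, if the arm or the gripper's body presses on something with over 40 N, if the wrist force passes 120 N, or if a joint passes its speed limit or range.

## Robot

A 6-joint arm with a two-finger parallel gripper is mounted at the origin on the work surface. World frame = base frame: x ahead of the robot, y to its left, z up, the work surface at z = 0. Lengths are in m, angles in rad, forces in N, time in s.
With the tool pointing down it reaches from about 0.25 to 0.725 m from the base axis. Payload 4 kg.
Tool frame: the origin (TCP) lies on the centre line of the jaws, within the pads' length; the fingertips stand 22 mm ahead of it and the grasp point (between the pads) lies 3 mm ahead of it; z points along the fingers, y is the line along which they close (so a half turn about z gives the same grasp; the last joint's range is limited). The gripper opens to 85 mm and grips with 20 to 120 N. Pads are 22 mm wide; open, the fingers measure 114 mm over their backs; the gripper's body (76 mm by 85 mm) begins 54 mm behind the grasp point. The pads swing forward as they close: fully open they stand 13 mm farther back than shut.
Start: joints at [-1.262, 0.241, 0.005, 1.335, 0, 1.571], TCP at [0.152, -0.476, 0.229] pointing down, gripper open.
Joint ranges: [-2.72, 2.72], [-1.05, 1.87], [-1.09, 1.28], [-1.99, 2.15], [-1.42, 1.44], [-3.14, 3.14]. Speed limits (rad/s): [2.79, 2.79, 3.14, 3.14, 3.14, 3.14].

## Interface

Orientations are given as a unit quaternion [x, y, z, w].
In Python, from workcell import bot gives the robot as it stands.
- The arm moves only by the shell command python3 -m inch 'ROWS'. ROWS is JSON, one flat list of numbers, 7 for each row, row after row: the shift along the world's x, y, z in mm, then the turn, a rotation vector about the world's x, y, z in rad, then the opening in per cent of the stroke, from 0 (shut) to 100 (fully open). A call has 1 to 8 rows; each row is the pose to reach, as a shift and turn from the pose commanded when the call began; what a row does not reach only later rows make up. A row lasts 1/12 s, in which the tool goes at most 41.7 mm and 7.16 degrees, less where a joint would pass 70% of its speed; a pose out of reach is approached as far as the arm can. A call with a gripper value outside its range is refused whole. The fingers move at their own pace and stop on an object; the grip force is fixed at half the most. Time passes only in rows, so rows that repeat a pose let the fingers close. It gives the time, the measured TCP pose, the force, the opening and the grip force at its end, in the units of the state.
- bot.get_obs(): the state, without advancing time (a new reading comes with each control period).
- bot.camera(name): name is "side" or "top" or "wrist"; returns the picture (400x640x3 uint8, blue, green, red); there is no depth.
- bot.camera_info(name): a dict with "intrinsics" (3x3 intrinsics, pixels), "camera_from_world" (4x4, takes a point from world to camera coordinates); the wrist camera has in their place "hand_eye" (4x4, takes a point from camera to tool coordinates, whose origin is the TCP and whose axes are the flange's). Camera axes: x right, y down, z forward; pixel columns grow to the right and rows downward; lengths in m; the calibration is good to about 2 mm. A picture is of the moment at which its call begins: read the wrist's pose just before it. camera_info takes no time and is no camera call.
- bot.job_done(): hands the job in; it is judged then, once.
Trained networks look in the newest picture that a camera, given by its name, has taken for a name from the list of things; names that differ only in an ending like _2 or _b are one class to them, and where a whole thing is asked for, a point or a joint stands for the part that bears it (a point fixed in the world has none). Each returns a list of dicts, best first, with "confidence" (0 to 1); they miss things now and then, are a little off and sometimes report something else, mostly with a low value. They report only what shows in the picture. A call takes as long as a camera call.
- bot.silhouettes(camera, target): "mask" (400x640 bool, what is visible of it) and "uv" ([column, row] in pixels, amid what is visible of it).
- bot.spot_point(camera, target): "uv" ([column, row] in pixels: a listed point, or the origin of a listed thing).
The state is a dict: "clock": time; "joint_pos": joint angles; "joint_vel": joint speeds; "tau": joint torques, N m; "eef_pos": TCP position; "tool_rot": TCP orientation; "ft_force": force on the tool from outside, world axes, zero at the start; "ft_torque": the same for the moment, N m; "grip_width": finger opening in m; "grasp_force": force on a finger pad.
Only numpy, scipy, OpenCV 4.12 (cv2) and the standard library are available. Lean on these libraries where they do the work, as an engineer would, in place of code of your own. Each camera call takes 0.05 s, during which the arm holds its last target. There are 200 camera calls.

## Working session

There is one attempt and no reset: what is moved stays moved. The work goes in short steps, Python scripts to look and compute and a shell command to move; the robot and the scene stay as the last step left them, time stands still between calls to the robot, and variables do not carry over. Pictures are saved under pics/ and viewed, at most 10 in all, crops included, and the job is handed in when it is done.

```bash
mkdir -p pics
cat > h.py <<'E'
import numpy as np, cv2
from workcell import bot
def ray(cam,uv):
    i=bot.camera_info(cam);K=np.array(i["intrinsics"])
    d=np.linalg.inv(K)@[uv[0],uv[1],1]
    if "camera_from_world" in i:
        T=np.linalg.inv(np.array(i["camera_from_world"]))
    else:
        from scipy.spatial.transform import Rotation as R
        o=bot.get_obs();W=np.eye(4);W[:3,:3]=R.from_quat(o["tool_rot"]).as_matrix();W[:3,3]=o["eef_pos"]
        T=W@np.array(i["hand_eye"])
    return T[:3,3],T[:3,:3]@d
def atz(cam,uv,z):
    c,d=ray(cam,uv);return c+d*(z-c[2])/d[2]
E
python3 - <<'E'
from h import *
o=bot.get_obs();print(o["clock"],o["eef_pos"],o["tool_rot"],o["grip_width"])
ims=[]
for c in("side","top"):
    im=bot.camera(c);cv2.imwrite(f"pics/{c}0.png",im)
    for n,z in(("mould",0),("mould_paddle",.114),("rosette_center",.107),("tray_in",.004)):
        for r in bot.spot_point(c,n)[:2]: print(c,n,np.round(r["uv"],1),round(r["confidence"],2),np.round(atz(c,r["uv"],z),4))
E
```

```text
0.0 [ 0.15175741 -0.47571155  0.2275867 ] [ 9.88105042e-01  1.53776617e-01 -1.55203733e-04 -1.07442740e-03] 0.0855982313010091
side mould [374.1 228.8] 0.74 [0.6441 0.0192 0.    ]
side mould_paddle [308.9 199.6] 0.95 [ 0.4778 -0.0209  0.114 ]
side rosette_center [375.8 188.5] 0.42 [0.6438 0.0396 0.107 ]
side tray_in [363.8 317.4] 0.86 [ 0.5774 -0.2759  0.004 ]
top mould [298.4 134.3] 0.85 [0.6451 0.0203 0.    ]
top mould_paddle [319.6 197.8] 0.66 [ 0.4768 -0.028   0.114 ]
top rosette_center [290.5 120.8] 0.61 [0.6446 0.0305 0.107 ]
top tray_in [430.1 159.6] 0.83 [ 0.5757 -0.284   0.004 ]
```

View pics/top0.png

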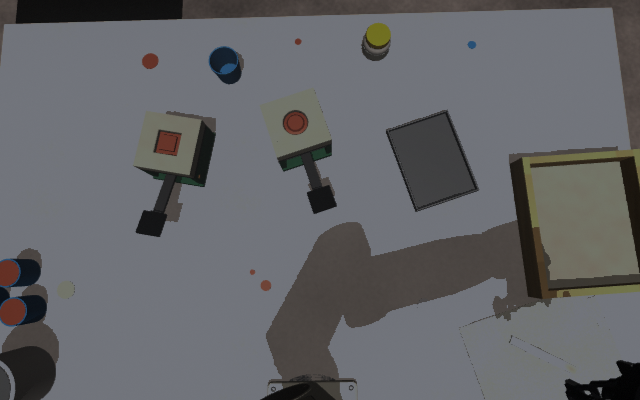

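View pics/side0.png

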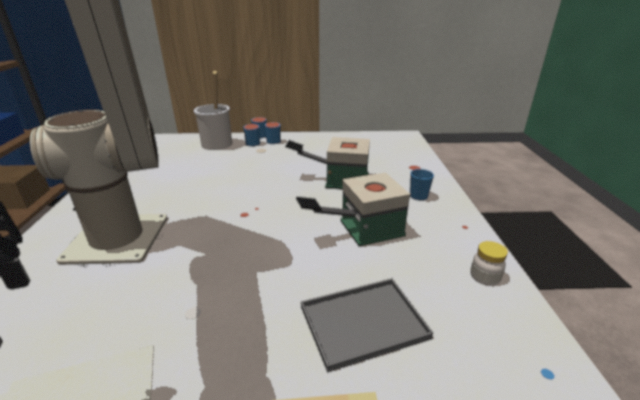

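The top view shows the round casting at about (295,122), its paddle at (321,198) and the tray at (432,160). The side view agrees to within a few mm, and the mould-to-paddle distance of 172 mm fits. I'm moving above the paddle with the gripper shutting.

```bash
python3 -m inch '[20,27,10,0,0,0,50, 43,60,20,0,0,0,0, 66,92,20,0,0,0,0, 90,125,20,0,0,0,0, 114,158,20,0,0,0,0, 138,191,20,0,0,0,0, 162,224,20,0,0,0,0, 186,257,20,0,0,0,0]' && python3 -m inch '[24,33,0,0,0,0,0, 48,66,0,0,0,0,0, 72,99,0,0,0,0,0, 96,132,0,0,0,0,0, 115,165,0,0,0,0,0, 130,192,0,0,0,0,0, 130,192,0,0,0,0,0, 130,192,0,0,0,0,0]'
python3 - <<'E'
from h import *
o=bot.get_obs();print(o["clock"],o["eef_pos"],o["tool_rot"],o["grip_width"])
c="wrist";im=bot.camera(c);cv2.imwrite("pics/w1.png",im)
for n,z in(("mould_paddle",.114),("rosette_center",.107),("mould",0)):
    for r in bot.spot_point(c,n)[:2]: print(n,np.round(r["uv"],1),round(r["confidence"],2),np.round(atz(c,r["uv"],z),4))
E
```

```text
clock: 1.17
eef_pos: [0.3387, -0.2177, 0.2489]
tool_rot: [0.988, 0.154, 0.0, 0.0]
ft_force: [1.1, -1.2, -0.3]
grip_width: 0.0001
grasp_force: 0.0
clock: 1.83
eef_pos: [0.4684, -0.026, 0.2482]
tool_rot: [0.988, 0.156, -0.0, 0.0]
ft_force: [-0.4, -0.5, -0.4]
grip_width: 0.0001
grasp_force: 0.0
1.8333 [ 0.46835214 -0.02595032  0.24822175] [ 9.87811709e-01  1.55653193e-01 -3.18348652e-04  9.75197879e-05] 8.883329785703546e-05
mould_paddle [325.  180.8] 0.81 [ 0.4757 -0.0305  0.114 ]
mould [323.   21.4] 0.84 [0.6373 0.0211 0.    ]
```

View pics/w1.png

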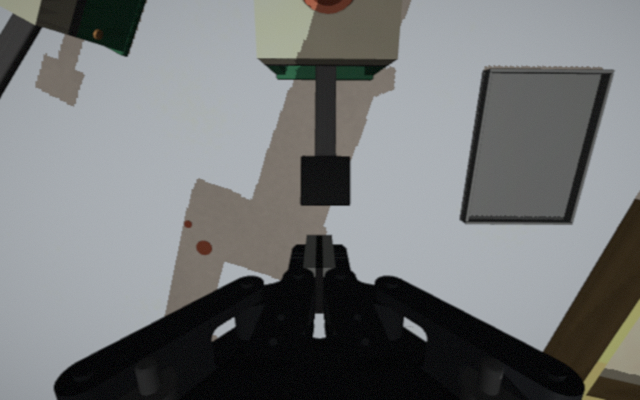

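The wrist view shows the paddle at (325,181), square to the tool and about 7 mm ahead of the TCP. The yaw already matches the mould, so I'm going down to press.

```bash
python3 -m inch '[4,-3,-30,0,0,0,0, 4,-3,-65,0,0,0,0, 4,-3,-95,0,0,0,0, 4,-3,-105,0,0,0,0, 4,-3,-112,0,0,0,0, 3,-3,-119,0,0,0,0, 2,-3,-126,0,0,0,0, 1,-4,-133,0,0,0,0]' ; python3 -m inch '[-1,0,-7,0,0,0,0, -2,0,-14,0,0,0,0, -2,0,-21,0,0,0,0, -2,0,-28,0,0,0,0, -2,0,-35,0,0,0,0, -2,0,-42,0,0,0,0, -2,0,-46,0,0,0,0, -2,0,-50,0,0,0,0]'
```

```text
clock: 2.7
eef_pos: [0.4697, -0.0318, 0.1161]
tool_rot: [0.988, 0.153, 0.001, 0.0]
ft_force: [-0.3, 0.1, 5.8]
grip_width: -0.0001
grasp_force: 3.8
clock: 3.37
eef_pos: [0.4654, -0.0324, 0.0659]
tool_rot: [0.988, 0.153, -0.001, 0.001]
ft_force: [-6.8, -2.6, 7.7]
grip_width: 0.0002
grasp_force: 4.0
```

```bash
python3 -m inch '[0,0,-3,0,0,0,0, 0,0,-5,0,0,0,0, 0,0,-7,0,0,0,0, 0,0,-8,0,0,0,0, 0,0,-8,0,0,0,0]'; python3 -m inch '[0,0,-1,0,0,0,0, 0,0,-2,0,0,0,0,0,0,-2,0,0,0,0]'
```

```text
clock: 3.78
eef_pos: [0.4655, -0.0323, 0.0577]
tool_rot: [0.988, 0.153, -0.001, 0.001]
ft_force: [-2.2, -1.4, 4.0]
grip_width: 0.0004
grasp_force: 1.9
clock: 4.03
eef_pos: [0.4658, -0.0321, 0.0559]
tool_rot: [0.988, 0.154, -0.001, 0.001]
ft_force: [-5.0, -2.7, 5.0]
grip_width: 0.0002
grasp_force: 2.8
```

```bash
python3 -m inch '[0,0,-1,0,0,0,0, 0,0,-2,0,0,0,0,0,0,-2,0,0,0,0]'; python3 -m inch '[0,0,-1,0,0,0,0, 0,0,-2,0,0,0,0,0,0,-2,0,0,0,0]'
```

```text
clock: 4.28
eef_pos: [0.4658, -0.0321, 0.0538]
tool_rot: [0.988, 0.153, -0.001, 0.001]
ft_force: [-4.4, -2.6, 4.3]
grip_width: 0.0002
grasp_force: 2.8
clock: 4.53
eef_pos: [0.4658, -0.0321, 0.0518]
tool_rot: [0.988, 0.153, -0.001, 0.001]
ft_force: [-3.7, -2.7, 5.0]
grip_width: 0.0002
grasp_force: 2.8
```

Run:
```python
from h import *
a=bot.camera("side")[140:260,250:450];b=bot.camera("wrist")
b=cv2.resize(b,(400,250))
cv2.imwrite("pics/m2.png",np.vstack([cv2.resize(a,(400,240),interpolation=cv2.INTER_CUBIC),b]))
```

```text
(no output)
```

View pics/m2.png

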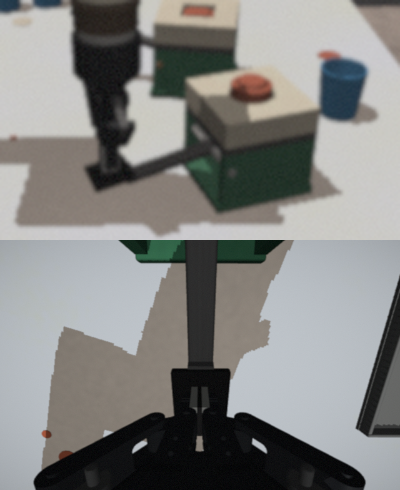

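The fingers are on the paddle and the casting now stands proud (side crop, around (252,87)). I'll keep pressing until I feel the stop.

```bash
python3 -m inch '[0,0,-1,0,0,0,0, 0,0,-2,0,0,0,0,0,0,-2,0,0,0,0]'; python3 -m inch '[0,0,-1,0,0,0,0, 0,0,-2,0,0,0,0,0,0,-2,0,0,0,0]'
```

```text
clock: 4.88
eef_pos: [0.4659, -0.0321, 0.0498]
tool_rot: [0.988, 0.154, -0.001, 0.001]
ft_force: [-5.0, -2.8, 5.1]
grip_width: 0.0001
grasp_force: 2.8
clock: 5.13
eef_pos: [0.466, -0.0321, 0.0478]
tool_rot: [0.988, 0.154, -0.001, 0.001]
ft_force: [-4.3, -1.5, 4.7]
grip_width: -0.0001
grasp_force: 2.8
```

```bash
python3 -m inch '[0,0,-1,0,0,0,0, 0,0,-2,0,0,0,0,0,0,-2,0,0,0,0]'; python3 -m inch '[0,0,-1,0,0,0,0, 0,0,-2,0,0,0,0,0,0,-2,0,0,0,0]'
python3 - <<'E'
from h import *
im=bot.camera("side")
b=cv2.resize(bot.camera("wrist")[180:400,160:480],(640,440),interpolation=cv2.INTER_CUBIC)
cv2.imwrite("pics/m3.png",b)
for c in("side","wrist"):
  for r in bot.spot_point(c,"mould_paddle")[:1]: print(c,np.round(r["uv"],1),round(r["confidence"],2),[np.round(atz(c,r["uv"],z),4) for z in (.026,.036,.046)])
r=bot.spot_point("side","rosette_center")[0];print(r["uv"],r["confidence"],atz("side",r["uv"],.134))
E
```

```text
clock: 5.38
eef_pos: [0.4661, -0.0321, 0.0458]
tool_rot: [0.988, 0.154, -0.001, 0.001]
ft_force: [-4.2, -1.4, 4.7]
grip_width: 0.0003
grasp_force: 2.7
clock: 5.63
eef_pos: [0.4662, -0.032, 0.0439]
tool_rot: [0.988, 0.154, -0.001, 0.001]
ft_force: [-3.7, -2.3, 4.1]
grip_width: 0.0
grasp_force: 2.7
side [303.1 223.6] 0.78 [array([0.4622, 0.0109, 0.026 ]), array([ 0.4625, -0.0039,  0.036 ]), array([ 0.4628, -0.0188,  0.046 ])]
wrist [320.7 249.6] 0.7 [array([ 0.4572, -0.035 ,  0.026 ]), array([ 0.462 , -0.0334,  0.036 ]), array([ 0.4667, -0.0319,  0.046 ])]
[378.5, 182.4] 0.69 [0.64524543 0.02060178 0.134     ]
```

View pics/m3.png

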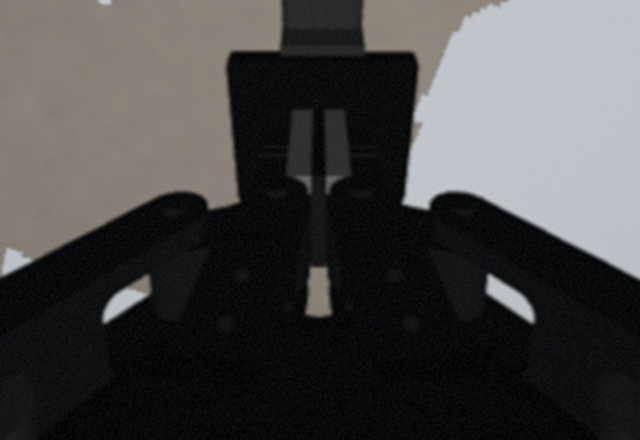

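Run:
```python
from h import *
i=bot.camera_info("wrist");K=np.array(i["intrinsics"]);H=np.array(i["hand_eye"]);print(K[0,0],np.round(H,3).tolist())
Hi=np.linalg.inv(H)
for p in([0,0,.022],[.011,0,.022],[-.011,0,.022],[.011,.011,.022]):
    q=K@(Hi@[*p,1])[:3];print(p,q[:2]/q[2],q[2])
# paddle inner-edge corners in wrist px
for u in((274.5,206),(367.5,206)): print([np.round(atz("wrist",u,z),4) for z in(.03,.04,.05)])
cv2.imwrite("pics/s4.png",cv2.resize(bot.camera("side")[170:250,270:420],(750,400),interpolation=cv2.INTER_CUBIC))
```

```text
289.5610962855405 [[-0.001, -0.96, -0.281, 0.072], [1.0, -0.001, -0.0, -0.001], [0.0, -0.281, 0.96, -0.145], [0.0, 0.0, 0.0, 1.0]]
[0, 0, 0.022] [320.41719742 232.7033129 ] 0.18031003300248433
[0.011, 0, 0.022] [320.43338113 216.06896232] 0.1772155876087664
[-0.011, 0, 0.022] [320.40155983 248.77634578] 0.18340447839620222
[0.011, 0.011, 0.022] [338.40710261 216.05851855] 0.1772129203797002
[array([ 0.4774, -0.0006,  0.03  ]), array([ 0.481 , -0.0012,  0.04  ]), array([ 0.4846, -0.0017,  0.05  ])]
[array([ 0.4936, -0.0517,  0.03  ]), array([ 0.4962, -0.049 ,  0.04  ]), array([ 0.4988, -0.0463,  0.05  ])]
```

View pics/s4.png

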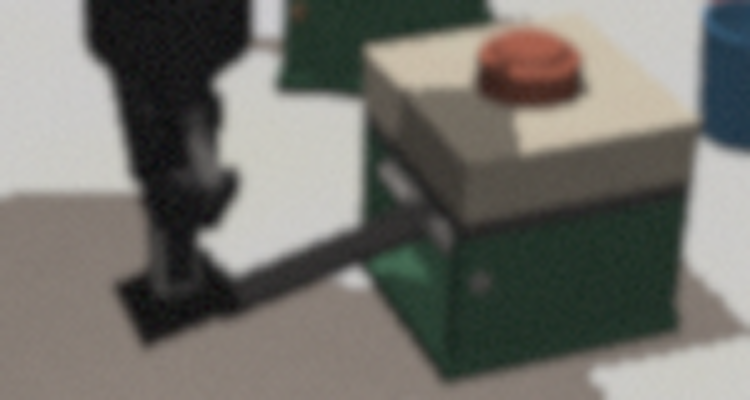

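The paddle's inner edge works out at about 40 mm high, so it must be near the stop. The casting is visibly out. I'll press on in small steps until the force climbs.

```bash
python3 -m inch '[0,0,-1,0,0,0,0, 0,0,-2,0,0,0,0,0,0,-2,0,0,0,0]'; python3 -m inch '[0,0,-1,0,0,0,0, 0,0,-2,0,0,0,0,0,0,-2,0,0,0,0]'; python3 -m inch '[0,0,-1,0,0,0,0, 0,0,-2,0,0,0,0,0,0,-2,0,0,0,0]'
```

```text
clock: 6.18
eef_pos: [0.4665, -0.0319, 0.0417]
tool_rot: [0.988, 0.154, -0.0, 0.001]
ft_force: [-4.2, -2.5, 4.7]
grip_width: -0.0001
grasp_force: 2.8
clock: 6.43
eef_pos: [0.4667, -0.0319, 0.0398]
tool_rot: [0.988, 0.154, -0.0, 0.001]
ft_force: [-3.3, -2.8, 4.8]
grip_width: 0.0003
grasp_force: 2.7
clock: 6.68
eef_pos: [0.4669, -0.0318, 0.0378]
tool_rot: [0.988, 0.154, 0.0, 0.0]
ft_force: [-3.7, -2.3, 5.0]
grip_width: -0.0004
grasp_force: 2.7
```

Run:
```python
from h import *
a=cv2.resize(bot.camera("side")[170:250,270:420],(600,320),interpolation=cv2.INTER_CUBIC)
b=bot.camera("wrist")[190:300,220:420];b=cv2.convertScaleAbs(cv2.resize(b,(480,264),interpolation=cv2.INTER_CUBIC),alpha=3)
b=cv2.copyMakeBorder(b,0,0,0,120,cv2.BORDER_CONSTANT)
cv2.imwrite("pics/m5.png",np.vstack([cv2.convertScaleAbs(a,alpha=1.7),b]))
```

```text
(no output)
```

View pics/m5.png

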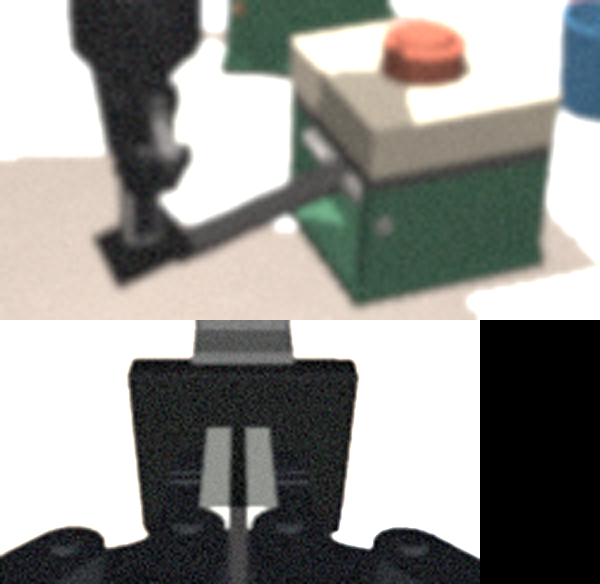

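The paddle is still moving down with the fingers (about 2 px lower in the side view), so the stop hasn't been reached. I'm pressing on.

```bash
for k in 1 ; do python3 -m inch '[0,0,-1,0,0,0,0, 0,0,-2,0,0,0,0,0,0,-3,0,0,0,0,0,0,-3,0,0,0,0]'; python3 -m inch '[0,0,-1,0,0,0,0, 0,0,-2,0,0,0,0,0,0,-3,0,0,0,0,0,0,-3,0,0,0,0]';done
python3 - <<'E'
from h import *
bot.camera("side")
for r in bot.spot_point("side","mould_paddle")[:1]: print(r["uv"],r["confidence"])
r=bot.spot_point("side","rosette_center")[0];print(r["uv"],r["confidence"],atz("side",r["uv"],.134))
i=bot.camera_info("side");K=np.array(i["intrinsics"]);T=np.array(i["camera_from_world"])
for p in((.644,.0215,.134),(.644,.0215,.128),(.473,-.033,.036),(.473,-.033,.05)):
    q=K@(T@[*p,1])[:3];print(p,q[:2]/q[2])
E
```

```text
clock: 7.12
eef_pos: [0.4673, -0.0317, 0.0356]
tool_rot: [0.988, 0.154, 0.0, 0.0]
ft_force: [-4.6, -2.6, 10.3]
grip_width: 0.0002
grasp_force: 6.1
clock: 7.45
eef_pos: [0.4674, -0.0317, 0.035]
tool_rot: [0.988, 0.154, 0.001, 0.001]
ft_force: [-11.9, -1.9, 31.5]
grip_width: -0.0003
grasp_force: 16.9
[306.3, 229.1] 0.68
[372.9, 180.2] 0.83 [0.63361718 0.03247312 0.134     ]
(0.644, 0.0215, 0.134) [377.92028018 182.23437101]
(0.644, 0.0215, 0.128) [377.72900695 184.44392791]
(0.473, -0.033, 0.036) [307.44232217 230.32136895]
(0.473, -0.033, 0.05) [307.33694745 225.47403706]
```

The force rose to 31 N with no further motion and the paddle pixel matches 36 mm height: the lever is on its stop. Now I'm lifting and moving over the casting while opening the fingers.

```bash
python3 -m inch '[-2,0,8,0,0,0,0, -4,0,45,0,0,0,0, -4,0,85,0,0,0,0, -4,0,125,0,0,0,0, -4,0,165,0,0,0,30, 0,0,190,0,0,0,70, 20,5,195,0,0,0,80, 50,15,195,0,0,0,80]'; python3 -m inch '[30,10,0,0,0,0,80, 60,20,0,0,0,0,80, 85,30,0,0,0,0,80,90,31,0,0,0,0,80,90,31,0,0,0,0,80,90,31,0,0,0,0,80]'
python3 - <<'E'
from h import *
o=bot.get_obs();print(o["clock"],o["eef_pos"],o["grip_width"])
c="wrist";im=bot.camera(c);cv2.imwrite("pics/w6.png",im)
for r in bot.spot_point(c,"rosette_center")[:2]: print("w",np.round(r["uv"],1),round(r["confidence"],2),np.round(atz(c,r["uv"],.134),4))
for c in("top","side"):
  bot.camera(c)
  for n,z in(("mould",0),("rosette_center",.134),("mould_paddle",.036)):
    for r in bot.spot_point(c,n)[:1]: print(c,n,np.round(r["uv"],1),round(r["confidence"],2),np.round(atz(c,r["uv"],z),4))
E
```

```text
clock: 8.27
eef_pos: [0.5189, -0.0165, 0.2307]
tool_rot: [0.988, 0.153, 0.004, 0.0]
ft_force: [-0.1, -0.1, 0.2]
grip_width: 0.048
grasp_force: 0.0
clock: 8.77
eef_pos: [0.6068, 0.015, 0.2258]
tool_rot: [0.988, 0.154, -0.0, -0.0]
ft_force: [0.4, -0.8, -0.6]
grip_width: 0.0685
grasp_force: 0.0
8.7667 [0.60681812 0.01495179 0.22581067] 0.06852268931397021
w [321.9 159.2] 0.73 [0.6399 0.0236 0.134 ]
side mould [371.2 230.3] 0.65 [0.6356 0.0128 0.    ]
side rosette_center [378.7 180.9] 0.56 [0.647  0.0283 0.134 ]
side mould_paddle [307.6 228.3] 0.87 [ 0.4734 -0.0245  0.036 ]
```

View pics/w6.png

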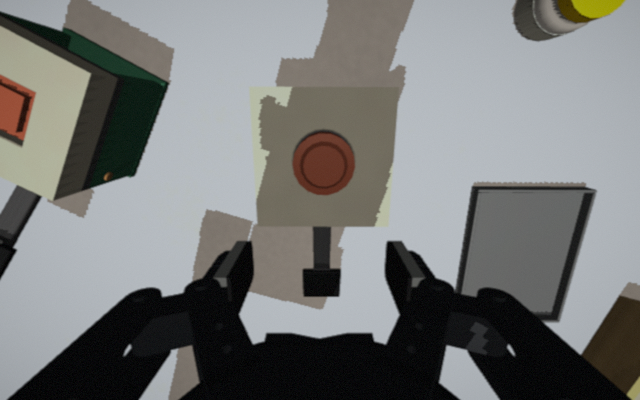

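The wrist view shows the raised casting at (323,162), upright, almost on the jaws' centre line, with the lever staying down. I'm moving over it, then going down slowly while watching for contact.

```bash
python3 -m inch '[20,5,0,0,0,0,80, 34,8,0,0,0,0,80, 34,8,-20,0,0,0,80, 34,8,-40,0,0,0,80, 34,8,-55,0,0,0,80, 34,8,-65,0,0,0,80, 34,8,-70,0,0,0,80, 34,8,-70,0,0,0,80]'
python3 - <<'E'
from h import *
c="wrist";im=bot.camera(c);s=bot.camera("side")
a=cv2.resize(s[130:230,320:440],(480,400),interpolation=cv2.INTER_CUBIC)
b=cv2.resize(im,(320,200));b=cv2.copyMakeBorder(b,0,200,0,0,cv2.BORDER_CONSTANT)
cv2.imwrite("pics/m7.png",cv2.convertScaleAbs(np.hstack([a,b]),alpha=1.5))
E
```

```text
clock: 9.93
eef_pos: [0.6402, 0.0226, 0.1553]
tool_rot: [0.988, 0.154, -0.001, -0.0]
ft_force: [0.6, -0.3, -0.5]
grip_width: 0.0685
grasp_force: 0.0
```

View pics/m7.png

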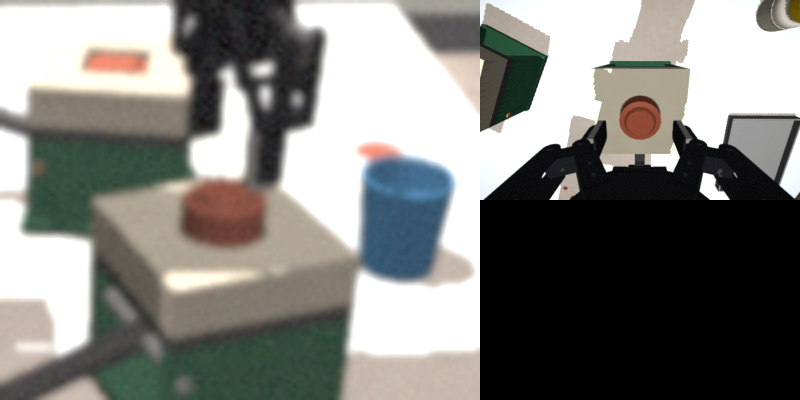

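The casting is centred between the fingers (wrist). In the side view the fingertips are higher than the nominal geometry predicts, as they were at the paddle. I'll narrow the opening a little and feel my way down.

```bash
python3 -m inch '[0,0,-4,0,0,0,72, 0,0,-8,0,0,0,72, 0,0,-12,0,0,0,72, 0,0,-15,0,0,0,72, 0,0,-15,0,0,0,72]'
python3 - <<'E'
from h import *
o=bot.get_obs();print(o["grip_width"])
c="wrist";im=bot.camera(c)
for r in bot.spot_point(c,"rosette_center")[:1]: print("w",np.round(r["uv"],1),round(r["confidence"],2),np.round(atz(c,r["uv"],.134),4))
s=bot.camera("side")
a=cv2.resize(s[140:230,330:430],(444,400),interpolation=cv2.INTER_CUBIC)
b=cv2.resize(im[150:350,160:480],(356,222));b=cv2.copyMakeBorder(b,0,178,0,0,cv2.BORDER_CONSTANT)
cv2.imwrite("pics/m8.png",cv2.convertScaleAbs(np.hstack([a,b]),alpha=1.5))
E
```

```text
clock: 10.45
eef_pos: [0.6404, 0.0226, 0.1406]
tool_rot: [0.988, 0.154, -0.001, -0.0]
ft_force: [-0.7, 0.2, 0.2]
grip_width: 0.0614
grasp_force: 0.0
0.06135553901398376
w [319.2 244.3] 0.88 [0.6397 0.0231 0.134 ]
```

View pics/m8.png

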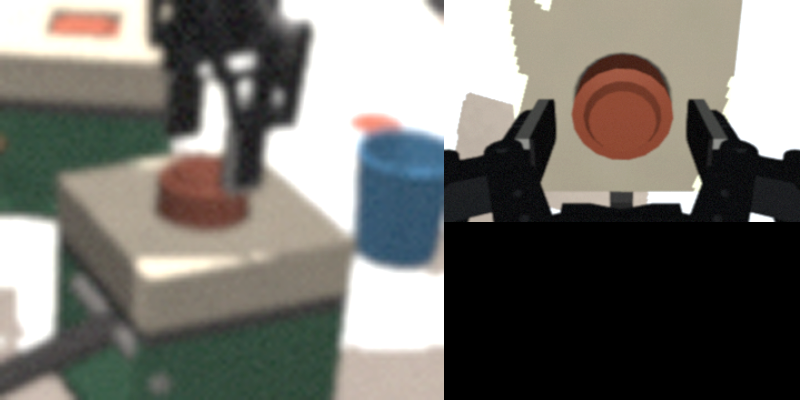

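The casting is centred between the pads (wrist and TCP agree to 1 mm) and the tips are about level with its top. I'll go down 20 mm, guarded.

```bash
python3 -m inch '[0,0,-4,0,0,0,72, 0,0,-8,0,0,0,72, 0,0,-12,0,0,0,72, 0,0,-12,0,0,0,72]'; python3 -m inch '[0,0,-3,0,0,0,72, 0,0,-5,0,0,0,72, 0,0,-7,0,0,0,72, 0,0,-7,0,0,0,72]'
```

```text
clock: 10.93
eef_pos: [0.6402, 0.0226, 0.1281]
tool_rot: [0.988, 0.154, -0.001, -0.0]
ft_force: [0.4, -0.1, -0.1]
grip_width: 0.0617
grasp_force: 0.0
clock: 11.27
eef_pos: [0.6407, 0.0226, 0.1219]
tool_rot: [0.988, 0.154, -0.0, -0.0]
ft_force: [-0.4, -0.3, -0.1]
grip_width: 0.0616
grasp_force: 0.0
```

```bash
python3 -m inch '[0,0,-1,0,0,0,72, 0,0,-2,0,0,0,72, 0,0,-2,0,0,0,72]'; python3 -m inch '[0,0,-1,0,0,0,72, 0,0,-2,0,0,0,72, 0,0,-2,0,0,0,72]'
```

```text
clock: 11.52
eef_pos: [0.6409, 0.0227, 0.1204]
tool_rot: [0.988, 0.154, -0.0, -0.0]
ft_force: [0.2, 0.4, -0.2]
grip_width: 0.0612
grasp_force: 0.0
clock: 11.77
eef_pos: [0.6408, 0.0226, 0.1183]
tool_rot: [0.988, 0.154, -0.0, -0.0]
ft_force: [-0.4, 0.1, -0.0]
grip_width: 0.0612
grasp_force: 0.0
```

```bash
python3 -m inch '[0,0,0,0,0,0,60, 0,0,0,0,0,0,50, 0,0,0,0,0,0,40, 0,0,0,0,0,0,40, 0,0,0,0,0,0,40]'
python3 - <<'E'
from h import *
im=bot.camera("wrist")
for r in bot.spot_point("wrist","rosette_center")[:1]: print("w",np.round(r["uv"],1),round(r["confidence"],2),np.round(atz("wrist",r["uv"],.134),4))
E
```

```text
clock: 12.18
eef_pos: [0.6413, 0.0226, 0.1189]
tool_rot: [0.988, 0.154, 0.0, 0.0]
ft_force: [-0.3, -0.4, 2.3]
grip_width: 0.048
grasp_force: 62.0
w [320.  267.1] 0.91 [0.6385 0.0222 0.134 ]
```

Gripped at 48 mm width with 62 N, so it holds the body and not the boss. Lifting straight up.

```bash
python3 -m inch '[0,0,4,0,0,0,40, 0,0,10,0,0,0,40, 0,0,20,0,0,0,40, 0,0,35,0,0,0,40, 0,0,55,0,0,0,40, 0,0,75,0,0,0,40, 0,0,80,0,0,0,40, 0,0,80,0,0,0,40]'
python3 - <<'E'
from h import *
for c in("wrist","side","top"):
  im=bot.camera(c)
  for r in bot.spot_point(c,"rosette_center")[:1]: print(c,np.round(r["uv"],1),round(r["confidence"],2),np.round(atz(c,r["uv"],.214),4))
  for r in bot.spot_point(c,"tray_in")[:1]: print(c,"tray",np.round(r["uv"],1),round(r["confidence"],2),np.round(atz(c,r["uv"],.004),4))
  for r in bot.silhouettes(c,"tray_in")[:1]:
    m=r["mask"].astype(np.uint8);cs=max(cv2.findContours(m,0,2)[0],key=cv2.contourArea)
    P=np.array([atz(c,p[0],.018)[:2] for p in cs],np.float32);print("  rect",cv2.minAreaRect(P))
E
```

```text
clock: 12.95
eef_pos: [0.6424, 0.0227, 0.2013]
tool_rot: [0.988, 0.154, 0.003, 0.0]
ft_force: [-0.2, 0.1, -0.5]
grip_width: 0.048
grasp_force: 61.7
wrist [319.7 318.7] 0.38 [0.6093 0.0132 0.214 ]
wrist tray [519.4 291.8] 0.64 [ 0.5693 -0.282   0.004 ]
  rect ((0.5786360502243042, -0.27121204137802124), (0.19732706248760223, 0.15961985290050507), 17.674072265625)
side [378.2 150.9] 0.7 [0.6389 0.024  0.214 ]
side tray [364.1 320.4] 0.95 [ 0.577  -0.2831  0.004 ]
  rect ((0.5745303630828857, -0.2898869216442108), (0.20265233516693115, 0.16160503029823303), 17.340639114379883)
top tray [430.2 160.4] 0.95 [ 0.5738 -0.2842  0.004 ]
  rect ((0.5726102590560913, -0.2843675911426544), (0.20320110023021698, 0.15655134618282318), 17.531444549560547)
```

The casting came up with the hand (side view agrees with the 80 mm lift). Three views put the tray at (0.575, -0.284), with size and yaw as expected. Carrying it there.

```bash
python3 -m inch '[-3,-15,0,0,0,0,40, -9,-42,0,0,0,0,40, -16,-74,0,0,0,0,40, -23,-106,0,0,0,0,40, -30,-138,0,0,0,0,40, -37,-170,0,0,0,0,40, -44,-202,0,0,0,0,40, -51,-234,0,0,0,0,40]'; python3 -m inch '[-7,-30,-5,0,0,0,40, -12,-55,-20,0,0,0,40, -16,-70,-45,0,0,0,40, -16,-73,-75,0,0,0,40, -16,-73,-105,0,0,0,40, -16,-73,-135,0,0,0,40, -16,-73,-155,0,0,0,40, -16,-73,-160,0,0,0,40]'
python3 - <<'E'
from h import *
bot.camera("side")
for r in bot.spot_point("side","rosette_center")[:1]: print(np.round(r["uv"],1),round(r["confidence"],2),[np.round(atz("side",r["uv"],z),4) for z in(.045,.055,.065)])
E
```

```text
clock: 14.22
eef_pos: [0.5889, -0.2137, 0.1988]
tool_rot: [0.988, 0.154, 0.0, 0.0]
ft_force: [-0.8, -0.4, -1.6]
grip_width: 0.0476
grasp_force: 61.8
clock: 14.88
eef_pos: [0.5702, -0.2837, 0.0338]
tool_rot: [0.988, 0.153, -0.004, -0.002]
ft_force: [0.1, 0.9, -1.6]
grip_width: 0.048
grasp_force: 61.9
[361.4 301.6] 0.67 [array([ 0.5706, -0.2757,  0.045 ]), array([ 0.5688, -0.2854,  0.055 ]), array([ 0.567 , -0.2952,  0.065 ])]
```

```bash
python3 -m inch '[0,0,-5,0,0,0,40, 0,0,-12,0,0,0,40, 0,0,-18,0,0,0,40, 0,0,-22,0,0,0,40, 0,0,-22,0,0,0,40]'; python3 -m inch '[0,0,-1,0,0,0,40, 0,0,-2,0,0,0,40, 0,0,-3,0,0,0,40, 0,0,-3,0,0,0,40]'
```

```text
clock: 15.4
eef_pos: [0.5735, -0.284, 0.0158]
tool_rot: [0.988, 0.154, -0.001, -0.0]
ft_force: [0.3, -0.1, -2.0]
grip_width: 0.048
grasp_force: 61.9
clock: 15.73
eef_pos: [0.574, -0.2844, 0.0135]
tool_rot: [0.988, 0.154, 0.0, 0.0]
ft_force: [0.1, 1.2, 0.0]
grip_width: 0.0475
grasp_force: 61.9
```

```bash
python3 -m inch '[0,0,-1,0,0,0,40, 0,0,-2,0,0,0,40, 0,0,-3,0,0,0,40, 0,0,-3,0,0,0,40]'; python3 -m inch '[0,0,-1,0,0,0,40, 0,0,-2,0,0,0,40, 0,0,-2,0,0,0,40]'; python3 -m inch '[0,0,-1,0,0,0,40, 0,0,-2,0,0,0,40, 0,0,-2,0,0,0,40]'
```

```text
clock: 16.07
eef_pos: [0.5738, -0.2842, 0.0102]
tool_rot: [0.988, 0.154, -0.0, -0.0]
ft_force: [0.2, -0.5, -0.2]
grip_width: 0.0477
grasp_force: 61.9
clock: 16.32
eef_pos: [0.5738, -0.2843, 0.0082]
tool_rot: [0.988, 0.154, -0.0, -0.0]
ft_force: [-0.2, -0.1, -1.4]
grip_width: 0.0477
grasp_force: 61.9
clock: 16.57
eef_pos: [0.5738, -0.2843, 0.0062]
tool_rot: [0.988, 0.154, -0.0, -0.0]
ft_force: [0.4, -0.4, -1.7]
grip_width: 0.0483
grasp_force: 61.9
```

```bash
python3 -m inch '[0,0,-1,0,0,0,40, 0,0,-1,0,0,0,40]'; python3 -m inch '[0,0,-1,0,0,0,40, 0,0,-1,0,0,0,40]'; python3 -m inch '[0,0,-1,0,0,0,40, 0,0,-1,0,0,0,40]'
```

```text
clock: 16.73
eef_pos: [0.5739, -0.2843, 0.0053]
tool_rot: [0.988, 0.154, -0.0, -0.0]
ft_force: [-0.5, -0.6, -1.0]
grip_width: 0.0477
grasp_force: 61.9
clock: 16.9
eef_pos: [0.5739, -0.2843, 0.0043]
tool_rot: [0.988, 0.154, -0.0, -0.0]
ft_force: [-0.5, -0.0, -0.2]
grip_width: 0.0478
grasp_force: 61.9
clock: 17.07
eef_pos: [0.574, -0.2844, 0.004]
tool_rot: [0.988, 0.154, 0.0, 0.0]
ft_force: [-1.0, 0.5, 1.4]
grip_width: 0.048
grasp_force: 62.1
```

```bash
python3 -m inch '[0,0,-1,0,0,0,40, 0,0,-1,0,0,0,40]'
python3 - <<'E'
from h import *
bot.camera("side")
for r in bot.spot_point("side","rosette_center")[:1]: print(np.round(r["uv"],1),round(r["confidence"],2),np.round(atz("side",r["uv"],.019),4))
E
```

```text
clock: 17.23
eef_pos: [0.574, -0.2844, 0.004]
tool_rot: [0.988, 0.154, 0.0, 0.0]
ft_force: [-1.7, 0.9, 7.0]
grip_width: 0.048
grasp_force: 62.8
[362.9 312. ] 0.7 [ 0.5748 -0.2765  0.019 ]
```

The casting is resting on the tray floor (force 7 N, z stopped at 4 mm). Easing off 1 mm, opening, and rising.

```bash
python3 -m inch '[0,0,1,0,0,0,40, 0,0,1,0,0,0,58, 0,0,1,0,0,0,64, 0,0,1,0,0,0,70, 0,0,1,0,0,0,75, 0,0,1,0,0,0,75]'; python3 -m inch '[0,0,5,0,0,0,75, 0,0,15,0,0,0,75, 0,0,30,0,0,0,75, 0,0,55,0,0,0,75, 0,0,90,0,0,0,75, 0,0,130,0,0,0,75, 0,0,150,0,0,0,75, 0,0,150,0,0,0,75]'
python3 - <<'E'
from h import *
for c in("side","wrist","top"):
  im=bot.camera(c)
  for r in bot.spot_point(c,"rosette_center")[:1]: print(c,np.round(r["uv"],1),round(r["confidence"],2),np.round(atz(c,r["uv"],.019),4))
  if c!="top":
    for r in bot.silhouettes(c,"rosette_center")[:1]:
      m=r["mask"];y,x=np.where(m);print(m.sum(),x.min(),x.max(),y.min(),y.max())
for r in bot.spot_point("side","mould_paddle")[:1]: print(r["uv"],r["confidence"])
E
```

```text
clock: 17.83
eef_pos: [0.5739, -0.2843, 0.0033]
tool_rot: [0.988, 0.154, -0.0, -0.0]
ft_force: [-0.7, 0.5, -0.1]
grip_width: 0.0639
grasp_force: 0.0
clock: 18.5
eef_pos: [0.5776, -0.2862, 0.162]
tool_rot: [0.988, 0.154, 0.006, 0.004]
ft_force: [1.0, -0.2, 1.3]
grip_width: 0.064
grasp_force: 0.0
side [364.3 314.3] 0.84 [ 0.5766 -0.2821  0.019 ]
639 349 374 302 331
wrist [318.  189.4] 0.83 [ 0.5708 -0.2824  0.019 ]
2101 294 344 164 216
top [431.2 161.4] 0.67 [ 0.5681 -0.2828  0.019 ]
[305.1, 231.8] 0.97
```

```bash
python3 -c "
from workcell import bot;print(bot.job_done())"
```

```text
the job is handed in; nothing more can be done
None
```

I pressed the lever down to its stop, then lifted the raised casting out and set it down boss up near the middle of the tray; the job was handed in at about 19 s.

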